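Fasten the specimen case and turn it to face the reader

ROBOT

A 7-joint arm with a two-finger parallel gripper is mounted at the origin on a cart in front of the work surface, level with it; the furniture and walls round the work are solid. World frame = base frame: x ahead of the robot, y to its left, z up, the work surface at z = 0. Lengths are in mm, angles in rad, forces in N, time in s.
With the tool pointing down it reaches from about 425 to 1025 mm from the base axis. Payload 9.4 kg.
Tool frame: the origin (TCP) lies at the very end of the fingers, on their centre line; the grasp point (between the pads) lies robot.hold_point_z behind it (robot.hold_point_z is the distance from the TCP to the grasp point, in mm); z points along the fingers, y is the line along which they close (so a half turn about z gives the same grasp; the last joint's range is limited). The gripper opens to 85 mm and grips with 20 to 120 N. Pads are 22 mm wide; open, the fingers measure 114 mm over their backs; the gripper's body (76 mm by 85 mm) begins 54 mm behind the grasp point. The pads swing forward as they close: fully open they stand 13 mm farther back than shut.
Start: joints at [1.173, 0.599, -0.003, 1.599, 0.002, 0.943, -0.08], TCP at [228.6, -688.016, 201.475] pointing down, gripper open.
Joint ranges: [-2.57, 2.57], [-0.35, 1.97], [-1.29, 1.29], [0.11, 2.56], [-1.05, 4.19], [0.11, 1.86], [-2.63, 2.63]. Speed limits (rad/s): [2.22, 2.22, 3.01, 3.01, 3.14, 3.14, 3.14].

INTERFACE

Orientations are given as a rotation vector (axis times angle).
In Python, from rig import robot, hand, kinematics, eyes gives the robot as it stands. Calls block until the motion is done:
- robot.goto(position, orientation): joint-space move of the TCP to a pose.
- robot.servo_line(position, frame=None, feed=150): straight line of the TCP; frame=None keeps the orientation; feed is the mean speed in mm/s.
- robot.movej(angles): joint-space move.
- hand.grip(opening): finger opening in mm; the grip force is fixed at half the most; returns when the fingers have stopped.
- robot.dwell(seconds).
- kinematics.ik(position, orientation): joint angles nearest the present ones, or None.
- robot.sense(): the state.
- eyes.snapshot(name): name is "scene" or "top" or "wrist"; returns a dict with "pixels" (384x512x3 uint8, red, green, blue), "fx", "fy", "cx", "cy" (pixels), "camera_from_world" (4x4, takes a point from world to camera coordinates); the wrist camera has in their place "T_tool_cam" (4x4, takes a point from camera to tool coordinates, whose origin is the TCP and whose axes are the flange's). Camera axes: x right, y up, looking along -z (the intrinsics and any distortion apply to the point x, -y, -z); pixel columns grow to the right and rows downward; lengths in mm; the calibration is good to about 2 mm. A picture is of the moment at which its call begins: read the wrist's pose just before it. There is no depth.
A pose or a line that the arm cannot do raises robot.Unreachable and nothing moves.
- robot.finish_job(): hands the job in; it is judged then, once.
Trained networks look in the newest picture that a camera, given by its name, has taken for a name from the list of things; names that differ only in an ending like _2 or _b are one class to them, and where a whole thing is asked for, a point or a joint stands for the part that bears it (a point fixed in the world has none). Each returns a list of dicts, best first, with "confidence" (0 to 1); they miss things now and then, are a little off and sometimes report something else, mostly with a low value. They report only what shows in the picture. A call takes as long as a camera call.
- eyes.boxes_of(label, camera): "point" ([x, y, z] in mm, in world coordinates, good to about 4 mm: the middle of the surface that is visible of it).
- eyes.regions_of(label, camera): "region" (384x512 bool, what is visible of it).
- eyes.tip_of(label, camera): "point" ([x, y, z] in mm, in world coordinates, good to about 4 mm: a listed point, or the origin of a listed thing).
The state is a dict: "time": time; "joints": joint angles; "qd": joint speeds; "joint_torque": joint torques, N m; "position": TCP position; "tool_rot": TCP orientation; "contact_force": force on the tool from outside, world axes, zero at the start; "wrist_torque": the same for the moment, N m; "width": finger opening in mm; "grip_force": force on a finger pad.
Only numpy, scipy, OpenCV 4.12 (cv2) and the standard library are available. Lean on these libraries where they do the work, as an engineer would, in place of code of your own. Each camera call takes 0.05 s, during which the arm holds its last target. There are 200 camera calls.

TASK

The reader in the armchair wants to see the polished stone ball in the small glazed case. Turn the brass turnbutton the full quarter turn so that it lies across the edge of the lid and holds it shut; then take the case by the wooden grip of the carrying handle on its lid, lift it straight up until it hangs well clear of the desk, and only then turn it the quarter turn that brings its turnbutton side square to the far side of the desk, keeping it level and moving smoothly so that the loose ball stays in the middle of its dish. Finish still holding the case there, level and still, with its underside a good hand's breadth (about 12 cm) above the desk; do not put it down, and leave the other things on the desk alone.

Things in the scene. Friction and masses are not known exactly. Their poses are not given: they have to be found in the camera images.
- case: wooden specimen case, loose, 168 x 140 mm, 46 mm high to the lid's top, 0.6 kg in all. Origin: underside, below the middle of its dish. x axis points to the turnbutton side (wooden rail, x = 60 to 84 mm), away from the hinges; z up. Starts with that side to the robot's left (yaw 70 to 110 deg); must end with yaw 0 (x axis along world x): a quarter turn clockwise from above
- handle (a point): middle of the carrying handle: flat-sided dark wooden grip 12 mm thick (along case x), 78 long (along case y), 18 tall, 92 mm above the case's underside and 46 above the lid, straight over the middle of the dish. It sits on the glazed lid, which is hinged at case x = -60 mm and opens freely unless the turnbutton lies across it; the case hangs from it. Axes as the case's, lid shut
- turnbutton (a joint): angle of the brass turnbutton about its upright pivot on the rail, rad: 0 = along the rail (lid free), growing anticlockwise from above to the stop at 1.57, where its long end lies across the lid's edge and locks it. Starts at 0 to 0.25, turns stiffly (about 0.03 N m), stays where it is left; can be turned in one grasp from above
- button_grip (a point): on the turnbutton's pivot (72 mm from the dish's middle along case x), 65.5 mm above the case's underside. The flat-sided upstanding wing is 10 mm thick, 30 long, its foot 52 and top 76 mm above the underside; it turns with the button, as do this point's axes: y along the wing, x across it. The handle stands 66 mm away: open the fingers only about 45 mm here
- ball_center (a point): centre of the pale polished stone ball, 26 mm in diameter, 30 g, loose under the glass in a shallow dark wooden dish 112 mm across that rises 6 degrees from its middle all round
- dish_center (a point): where the ball's centre lies when the ball is in the middle of the dish (fixed to the case, 21.6 mm above its underside)
- far_side (a point): fixed mark on the desk top towards its far side, before the armchair, 120 mm short of the far edge; its x axis points straight away from the robot, square across the desk to the far side
- notebook: dark green pocket notebook 141 x 91 x 14 mm, to the right of the case; leave it alone. Origin: middle of its underside
- magnifier: magnifier, brass rim and black grip, 172 mm long, flat on the desk to the left; leave it alone
- stapler: black stapler, 132 x 36 x 47 mm, at the back of the desk; leave it alone. Origin: middle of its underside
- fountain_pen: dark blue fountain pen, 134 mm long, by the stack of small books; leave it alone
- ink_bottle: square dark ink bottle 48 x 48 x 56 mm, at the right of the desk; leave it alone. Origin: middle of its underside

How it is judged (in metres and radians):
On the way, in this order (a step that is already met when the one before it is completed fails the run):
1. the turnbutton is turned across the lid's edge (past 75 degrees) while the case stands on the desk (value of joint turnbutton above 1.31 rad and height (world z) of case below 0.01 m), for 0.2 s.
2. the case hangs from the fingers, level, more than 50 mm clear of the desk and not yet turned, with the ball in the middle of its dish (height (world z) of case above 0.05 m and value of joint turnbutton above 1.25 rad and contact force between the fingers and case above 2 N and angle between case's own z axis and vertical below 0.12 rad and angle between the x axis of case and the x axis of far_side, either way round above 0.7 rad and distance between ball_center and dish_center below 0.015 m), for 0.1 s.
At the end, for the whole second after the job is handed in: Case still held by its handle, at rest, underside 80 to 200 mm above the desk, within 5 degrees of level, turnbutton side facing the far side within 10 degrees; turnbutton across the lid (past 1.25 rad), lid shut, ball within 12 mm of the middle of its dish (height (world z) of case between 0.08 and 0.2 m and contact force between the fingers and case above 2 N and angle between case's own z axis and vertical below 0.087 rad and angle between the x axis of case and the x axis of far_side, either way round below 0.175 rad and x of far_side in the frame of case above 0 m and angle between the z axis of case and the z axis of handle, either way round below 0.07 rad and value of joint turnbutton above 1.25 rad and distance between ball_center and dish_center below 0.012 m and linear speed of case below 0.03 m/s and angular speed of case below 0.15 rad/s); the arm keeps its last pose, push and grip.
It fails at once if the ball rolls more than 25 mm from the middle of its dish (distance between ball_center and dish_center above 0.025 m).
It fails at once if the case is tipped by more than 12 degrees (angle between case's own z axis and vertical above 0.21 rad).
It fails at once if another thing on the desk is pushed more than 20 mm away (distance of any of notebook, magnifier, stapler, fountain_pen, ink_bottle from where it was at the start of the episode above 0.02 m).
It also fails if it takes over 58 s, if anything falls off the work surface, if the arm or the gripper's body presses on something with over 40 N, if the wrist force passes 120 N, or if a joint passes its speed limit or range.

## Working session

There is one attempt and no reset: what is moved stays moved. The work goes in short steps, each a Python script; the robot and the scene stay as the last script left them, time stands still between calls to the robot, and variables do not carry over. Pictures are saved under pics/ and viewed, at most 10 in all, crops included, and the job is handed in when it is done.

```bash
ls; mkdir -p pics; python3 - <<'E'
from rig import robot, hand, kinematics, eyes
import cv2, numpy as np
s=robot.sense(); print(s, robot.hold_point_z)
ims=[]
for c in("top","scene"):
    p=eyes.snapshot(c); ims.append(p["pixels"][:,:,::-1])
    for l in("case","handle","button_grip","turnbutton","dish_center","ball_center","far_side","notebook","magnifier","stapler","ink_bottle"):
        print(c,l,[(np.round(d["point"]).tolist(),round(d["confidence"],2)) for d in eyes.tip_of(l,c)[:2]] if l!="turnbutton" else [(np.round(d["point"]).tolist(),round(d["confidence"],2)) for d in eyes.boxes_of(l,c)[:2]])
cv2.imwrite("pics/top.png",ims[0]);cv2.imwrite("pics/scene.png",ims[1])
E
```

```text
pics
{'time': 0.0, 'joints': array([ 1.17330046,  0.6001053 , -0.00251407,  1.6001388 ,  0.00180317,
        0.94293431, -0.0798305 ]), 'qd': array([-0.00175139,  0.00048203, -0.00048463, -0.00104037,  0.00039337,
        0.00171622, -0.00020137]), 'joint_torque': array([ 1.49956293e-06, -7.76444006e+01,  1.56478979e+00, -2.58001846e+01,
        1.22816980e-02,  8.92318902e-03,  1.82650575e-05]), 'position': array([ 228.40037909, -687.52082802,  200.62856918]), 'tool_rot': array([-3.09975559e+00, -5.01511803e-01,  6.49230494e-04]), 'contact_force': array([ 0.28921636, -0.57405491,  0.3924962 ]), 'wrist_torque': array([ 0.00371866,  0.00298847, -0.03106643]), 'grip_force': 0.0, 'width': 85.33182845912826} 18.700000000000003
top case [([536.0, 104.0, -0.0], 0.75)]
top handle [([534.0, 106.0, 92.0], 0.9)]
top button_grip [([537.0, 179.0, 66.0], 0.45), ([700.0, 87.0, 2.0], 0.27)]
top turnbutton [([535.0, 178.0, 74.0], 0.56)]
top dish_center [([532.0, 106.0, 21.0], 0.62)]
top ball_center []
top far_side [([699.0, 89.0, -0.0], 0.92)]
top notebook [([544.0, -167.0, -3.0], 0.75), ([533.0, 106.0, -2.0], 0.43)]
top magnifier [([347.0, 346.0, -0.0], 0.86)]
top stapler [([751.0, 59.0, -1.0], 0.7)]
top ink_bottle [([569.0, -451.0, 3.0], 0.83)]
scene case [([538.0, 104.0, -1.0], 0.97)]
scene handle [([534.0, 105.0, 91.0], 0.94), ([379.0, -151.0, -2.0], 0.33)]
scene button_grip [([532.0, 106.0, 20.0], 0.58), ([538.0, 180.0, 65.0], 0.41)]
scene turnbutton [([528.0, 182.0, 60.0], 0.55)]
scene dish_center [([533.0, 105.0, 20.0], 0.71)]
scene ball_center [([538.0, 178.0, 66.0], 0.51)]
scene far_side [([702.0, 87.0, 2.0], 0.64)]
scene notebook [([542.0, -167.0, -1.0], 0.88)]
scene magnifier [([345.0, 344.0, 3.0], 0.79)]
scene stapler [([536.0, 179.0, 66.0], 0.73), ([754.0, 60.0, -2.0], 0.54)]
scene ink_bottle [([575.0, -445.0, 2.0], 0.53)]
```

```bash
python3 - <<'E'
import cv2,numpy as np
from rig import eyes
p=eyes.snapshot("top");M=p["camera_from_world"]
def px(w):
    c=(M@np.r_[w,1])[:3];return p["fx"]*c[0]/-c[2]+p["cx"],p["fy"]*-c[1]/-c[2]+p["cy"]
u,v=map(int,px([535,120,60]));print(u,v,px([534,106,92]),px([537,179,66]),px([637,179,66]))
im=p["pixels"][:,:,::-1]
a=cv2.resize(im[v-50:v+50,u-66:u+67],(798,600),interpolation=cv2.INTER_CUBIC)
cv2.imwrite("pics/crop.png",a)
E
```

```text
211 191 (np.float64(214.7992980313704), np.float64(191.12330653004096)) (np.float64(193.26475483227617), np.float64(190.6323162477619)) (np.float64(193.79658015196088), np.float64(159.92370889482578))
```

View pics/scene.png

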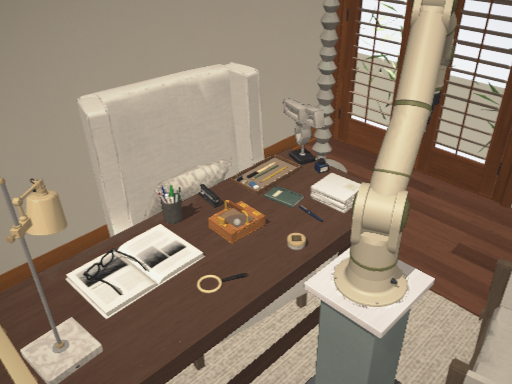

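View pics/crop.png

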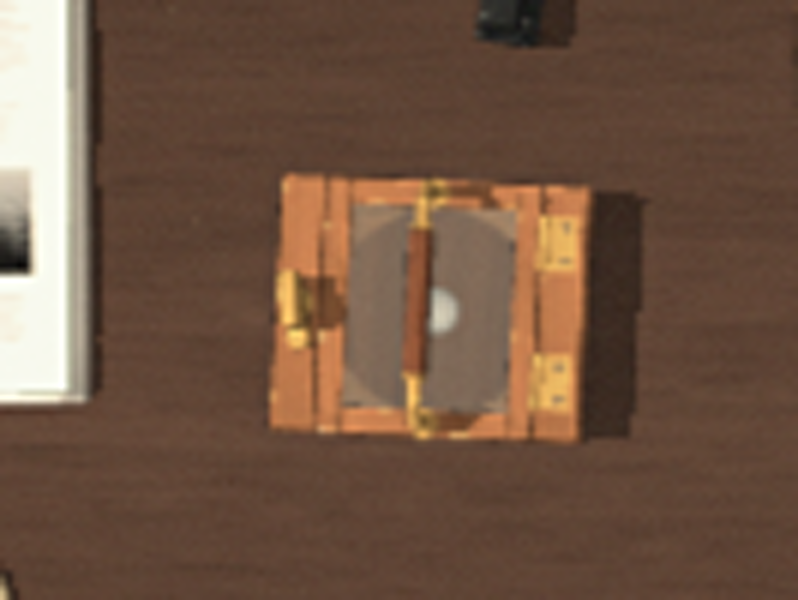

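```bash
cat > h.py <<'E'
from rig import robot, hand, kinematics, eyes
import numpy as np, cv2
from scipy.spatial.transform import Rotation as R
def down(a):  # closing line at world yaw a (deg)
    y=np.array([np.cos(np.radians(a)),np.sin(np.radians(a)),0]); z=np.array([0,0,-1.])
    return R.from_matrix(np.c_[np.cross(y,z),y,z]).as_rotvec()
E
python3 - <<'E'
from h import *
for p,a in [((533,105,300),87),((537,179,60),97),((537,179,60),132),((537,179,60),177),((533,105,74),87),((533,105,200),87),((533,105,200),45),((533,105,200),0)]:
    for b in(0,180,-180):
        q=kinematics.ik(p,down(a+b)); print(p,a+b,None if q is None else np.round(q,2))
p=eyes.snapshot("wrist");print(np.round(p["T_tool_cam"],3),p["fx"],p["cx"],p["cy"])
E
```

```text
(533, 105, 300) 87 [ 0.45  0.44 -1.06  1.85  0.43  1.1   0.75]
(533, 105, 300) 267 [ 0.01  0.3  -0.41  1.88  0.14  0.99 -2.08]
(533, 105, 300) -93 [ 0.01  0.3  -0.41  1.88  0.14  0.99 -2.08]
(537, 179, 60) 97 [-0.02  0.68 -0.6   2.05  0.67  0.61  0.61]
(537, 179, 60) 277 [-0.45  0.61  0.04  2.08 -0.05  0.45 -1.82]
(537, 179, 60) -83 [-0.45  0.61  0.04  2.08 -0.05  0.45 -1.82]
(537, 179, 60) 132 [ 0.17  0.79 -0.93  2.04  0.91  0.8   0.99]
(537, 179, 60) 312 [-0.34  0.61 -0.12  2.08  0.15  0.46 -1.41]
(537, 179, 60) -48 [-0.34  0.61 -0.12  2.08  0.15  0.46 -1.41]
(537, 179, 60) 177 [ 0.26  0.88 -1.11  2.04  1.03  0.93  1.67]
(537, 179, 60) 357 [-0.21  0.62 -0.3   2.07  0.37  0.5  -0.84]
(537, 179, 60) -3 [-0.21  0.62 -0.3   2.07  0.37  0.5  -0.84]
(533, 105, 74) 87 [ 0.15  0.65 -0.66  2.1   0.69  0.62  0.53]
(533, 105, 74) 267 [-0.34  0.57  0.06  2.13 -0.08  0.45 -1.84]
(533, 105, 74) -93 [-0.34  0.57  0.06  2.13 -0.08  0.45 -1.84]
(533, 105, 200) 87 [ 0.31  0.51 -0.87  1.98  0.5   0.88  0.69]
(533, 105, 200) 267 [-0.16  0.39 -0.19  2.01  0.11  0.75 -2.04]
(533, 105, 200) -93 [-0.16  0.39 -0.19  2.01  0.11  0.75 -2.04]
(533, 105, 200) 45 [ 0.21  0.47 -0.71  1.99  0.41  0.83  0.06]
(533, 105, 200) 225 [-0.81  0.47  0.74  2.05 -0.45  0.79 -2.16]
(533, 105, 200) -135 [-0.81  0.47  0.74  2.05 -0.45  0.79 -2.16]
(533, 105, 200) 0 [ 0.09  0.43 -0.54  1.99  0.31  0.8  -0.62]
(533, 105, 200) 180 [ 0.44  0.6  -1.1   1.98  0.65  0.97  2.16]
(533, 105, 200) -180 [ 0.44  0.6  -1.1   1.98  0.65  0.97  2.16]
[[  -0.       0.956    0.294   74.43 ]
 [   1.      -0.       0.       0.594]
 [   0.       0.294   -0.956 -172.148]
 [   0.       0.       0.       1.   ]] 346.3002939921483 258.78337029534123 190.10413348348487
```

```bash
cat >> h.py <<'E'
def wrist():
    s=robot.sense(); p=eyes.snapshot("wrist")
    T=np.eye(4); T[:3,:3]=R.from_rotvec(s["tool_rot"]).as_matrix(); T[:3,3]=s["position"]
    C=T@p["T_tool_cam"]; Ci=np.linalg.inv(C)
    def px(w):
        c=(Ci@np.r_[w,1])[:3]; return np.array([p["fx"]*c[0]/-c[2]+p["cx"],p["fy"]*c[1]/c[2]+p["cy"]])
    def world(uv,z):
        d=C[:3,:3]@np.array([(uv[0]-p["cx"])/p["fx"],-(uv[1]-p["cy"])/p["fy"],-1]); return C[:3,3]+d*(z-C[2,3])/d[2]
    return p,px,world
E
python3 - <<'E'
from h import *
robot.goto([535,130,230],down(-88)); print(robot.sense()["time"],robot.sense()["position"])
hand.grip(45)
p,px,world=wrist()
for l in("case","handle","button_grip","dish_center","ball_center"):
    print(l,[(np.round(d["point"],1).tolist(),round(d["confidence"],2)) for d in eyes.tip_of(l,"wrist")[:2]])
for l,z in(("turnbutton",70),("handle",95),("ball_center",30)):
    for d in eyes.regions_of(l,"wrist")[:2]:
        ys,xs=np.nonzero(d["region"]); W=np.array([world(q,z)[:2] for q in zip(xs,ys)])
        c,(e),an=cv2.minAreaRect(W.astype(np.float32)); print(l,round(d["confidence"],2),len(xs),np.round(c,1),np.round(e,1),an)
im=p["pixels"][:,:,::-1].copy()
np.save("w1.npy",p["pixels"])
im=cv2.resize(im,(800,600),interpolation=cv2.INTER_CUBIC); cv2.imwrite("pics/w1.png",im)
print(px([533,105,92]),px([537,179,66]))
E
```

```text
4.3667 [535.25487214 129.23091463 229.91956729]
case [([532.5, 104.9, 0.0], 0.72)]
handle [([532.5, 100.9, 90.8], 0.56)]
button_grip [([538.0, 178.0, 67.2], 0.96)]
dish_center [([535.3, 103.4, 22.2], 0.57)]
ball_center []
handle 0.58 14898 [538.7 108.9] [103.  132.1] 87.7576904296875
[285.0692734  171.66355694] [208.61324341 158.80557192]
```

View pics/w1.png

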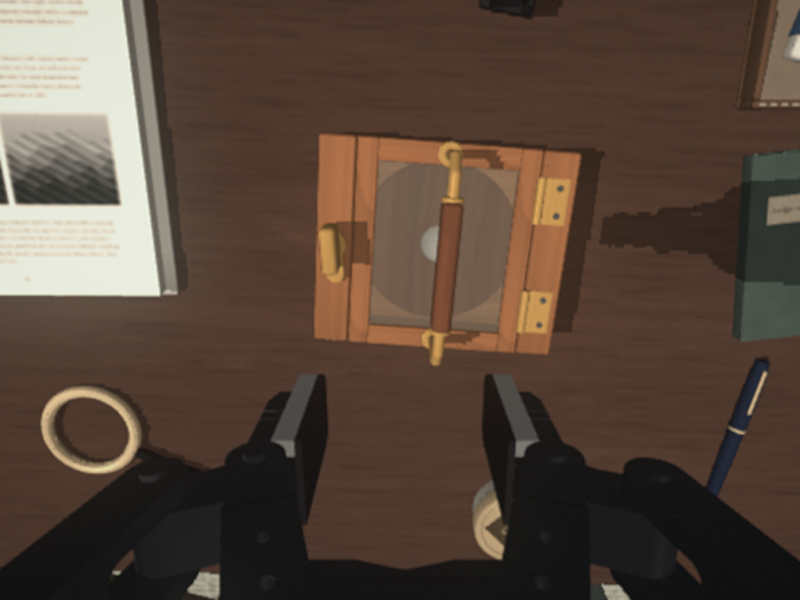

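The case is in the middle of the view (800 px scale). Its corners are at about (320,135), (580,153), (548,353) and (315,340). The grip's top runs from (452,203) to (440,332), and the wing from (327,228) to (337,280).

```bash
python3 - <<'E'
from h import *
p,px,world=wrist()
w=lambda u,v,z: world((u/1.5625,v/1.5625),z)[:2]
C=[w(*q,46) for q in((320,135),(580,153),(548,353),(315,340))]
print(np.round(C,1)); ang=lambda d:np.degrees(np.arctan2(d[1],d[0]))
print("yaw",ang(C[0]-C[1]),ang(C[3]-C[2]),ang(C[3]-C[0])-90,ang(C[2]-C[1])-90,"mid",np.mean(C,0))
a,b=w(452,203,101),w(440,332,101);print("handle",(a+b)/2,ang(b-a)-90,np.linalg.norm(a-b))
a,b=w(327,228,76),w(337,280,76);print("wing",(a+b)/2,ang(b-a)%360-90,np.linalg.norm(a-b))
im=p["pixels"][:,:,::-1][70:235,190:390]
cv2.imwrite("pics/w2.png",cv2.resize(im,(720,594),interpolation=cv2.INTER_CUBIC))
E
```

```text
[[605.2 185.1]
 [600.   19.8]
 [462.2  24.7]
 [466.3 190.1]]
yaw 88.18766763814045 88.56928097229303 87.9179594668006 87.98311865353725 mid [533.4372486  104.92207749]
handle [534.2757587 105.5916755] 88.11437406745864 76.27675146636258
wing [535.36538182 173.94086065] 100.47133022705503 33.05581184965743
```

View pics/w2.png

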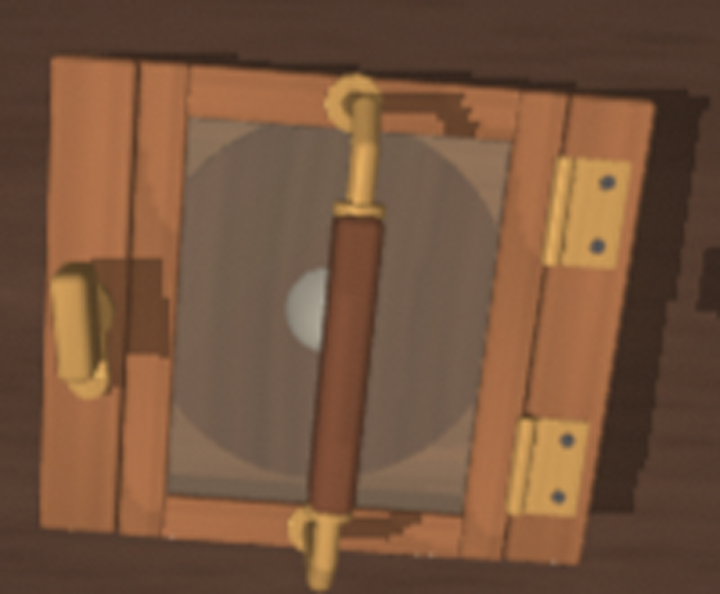

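```bash
python3 - <<'E'
from h import *
robot.goto([536.5,177,140],down(-81)); t=robot.sense()["time"]
robot.servo_line([536.5,177,139],down(-76)); t2=robot.sense()["time"];print("rot 5deg/1mm",t2-t)
robot.servo_line([536.5,177,139],down(-81)); t3=robot.sense()["time"];print("pure",t3-t2)
robot.servo_line([536.5,177,51],feed=60)
s=robot.sense();print(s["time"],s["position"],s["contact_force"],s["width"])
hand.grip(3)
s=robot.sense();print(s["time"],s["position"],s["contact_force"],s["width"],s["grip_force"])
E
```

```text
rot 5deg/1mm 0.25
pure 0.25
7.95 [536.70919819 177.03555713  51.33951535] [ 0.26169466 -0.36118714 -0.24332316] 44.956238875863704
8.425 [536.50870818 177.01617972  51.04985248] [ 0.37038043 -0.08942443  0.49334323] 3.190613954211178 0.0
```

```bash
python3 - <<'E'
from h import *
p,px,world=wrist()
print(px([536.5,177,76]),px([536.5,177,51]))
print([(np.round(d["point"],1).tolist(),round(d["confidence"],2)) for d in eyes.tip_of("button_grip","wrist")[:2]])
cv2.imwrite("pics/w3.png",cv2.resize(p["pixels"][:,:,::-1],(800,600)))
E
```

```text
[257.45586774 249.79832963] [257.64229763 228.51849306]
[([538.9, 181.7, 67.3], 0.75), ([533.8, 101.9, 92.9], 0.75)]
```

View pics/w3.png

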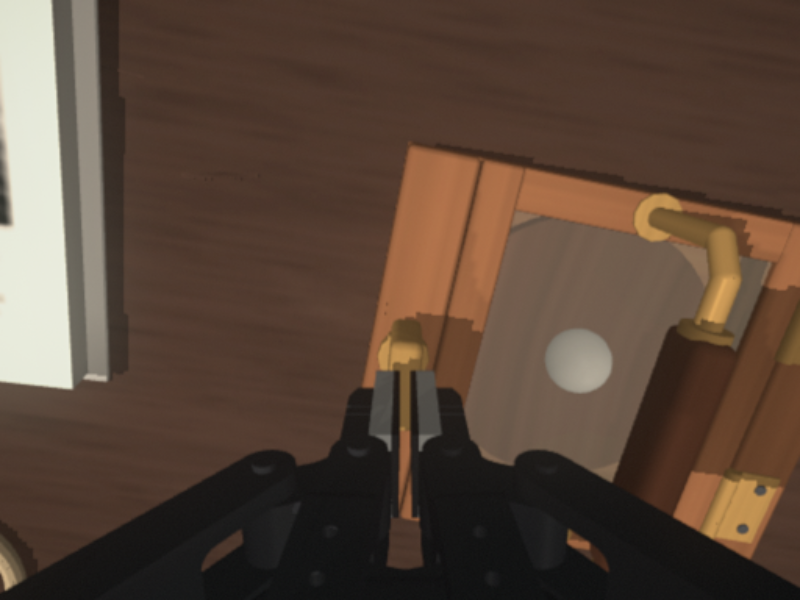

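```bash
python3 - <<'E'
from h import *
for z in (41,33,25,18):
    hand.grip(40)
    robot.servo_line([536.5,177,z],feed=60)
    s=robot.sense(); print(z,"open",round(s["time"],2),np.round(s["position"],1),np.round(s["contact_force"],1))
    if np.linalg.norm(s["contact_force"])>4: break
    hand.grip(3); s=robot.sense(); print(z,"shut",np.round(s["contact_force"],1),round(s["width"],1),round(s["grip_force"],1))
    if s["width"]>7: break
E
```

```text
41 open 9.28 [536.1 176.9  40.4] [ 0.5  0.  -0.4]
41 shut [-0.8  0.2  2.8] 7.3 58.7
```

```bash
python3 - <<'E'
from h import *
hand.grip(40)
for z in (36,31,27):
    robot.servo_line([536.5,177,z],feed=60)
    s=robot.sense(); print(z,"open",round(s["time"],2),np.round(s["position"],1),np.round(s["contact_force"],1))
    if np.linalg.norm(s["contact_force"])>3: break
hand.grip(3); s=robot.sense(); print(z,"shut",np.round(s["position"],1),np.round(s["contact_force"],1),round(s["width"],1),round(s["grip_force"],1))
p,px,world=wrist(); 
cv2.imwrite("pics/w4.png",cv2.resize(p["pixels"][:,:,::-1],(800,600)))
E
```

```text
36 open 10.33 [536.2 176.9  35.6] [-0.9 -0.4  0. ]
31 open 10.58 [536.2 176.9  30.6] [-0.   0.6  0.2]
27 open 10.83 [536.4 176.9  26.8] [-0.1 -0.2 -0. ]
27 shut [536.6 177.1  27.3] [-1.5  1.   2.8] 8.6 59.3
```

View pics/w4.png

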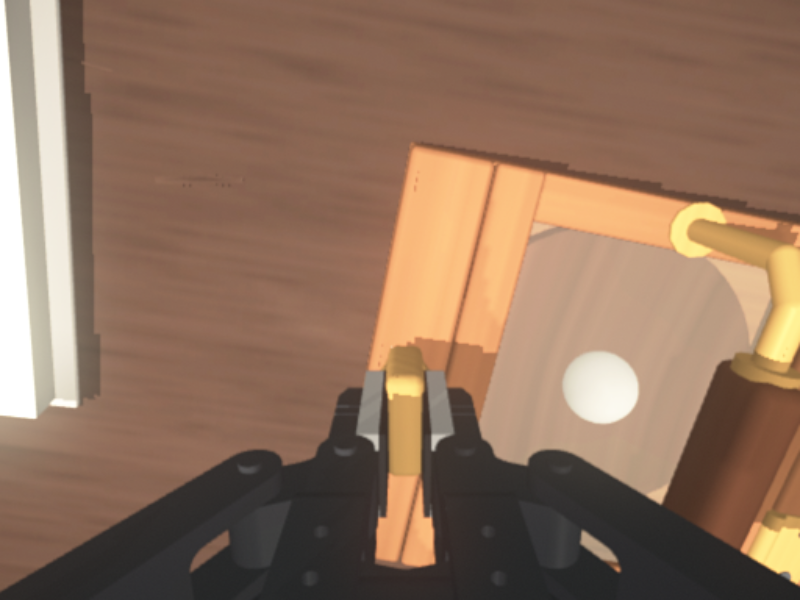

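```bash
python3 - <<'E'
from h import *
s=robot.sense()
P=[536.5,177,27]
for a in np.r_[np.arange(-77,-4,4),-3]:
    robot.servo_line(P,down(a))
    s=robot.sense()
    if int(a)%12==7 or a>-8: print(a,np.round(s["contact_force"],1),np.round(s["wrist_torque"],2),round(s["width"],1))
    if np.linalg.norm(s["contact_force"])>20: print("stop",a,s["contact_force"]);break
print(s["time"],s["position"])
E
```

```text
-77 [-1.9  0.1  5.8] [ 0.02  0.3  -0.01] 8.4
-65 [-1.9 -0.5  5.1] [-0.09  0.2   0.05] 8.6
-53 [-0.8  0.3  5.4] [-0.16  0.15  0.02] 8.6
-41 [-0.5 -0.6  5.3] [-0.27  0.13 -0.02] 8.7
-29 [ 0.4 -2.1  5.8] [-0.34 -0.05  0.09] 8.6
-17 [ 0.2 -2.   6. ] [-0.39 -0.13 -0.  ] 8.4
-5 [ 0.  -2.   5.5] [-0.37 -0.22  0.07] 8.3
-3 [ 0.8 -1.9  5.7] [-0.39 -0.21  0.03] 8.5
16.2583 [537.11846667 176.66585376  27.23632392]
```

```bash
python3 - <<'E'
from h import *
hand.grip(45)
robot.servo_line([536.5,177,130],feed=120)
hand.grip(85)
robot.goto([534,95,200],down(88)); s=robot.sense(); print(s["time"],s["position"],s["joints"])
p,px,world=wrist()
for l in("case","handle","button_grip","dish_center","ball_center"):
    print(l,[(np.round(d["point"],1).tolist(),round(d["confidence"],2)) for d in eyes.tip_of(l,"wrist")[:2]])
cv2.imwrite("pics/w5.png",cv2.resize(p["pixels"][:,:,::-1],(800,600)))
E
```

```text
19.5417 [533.92435958  95.12335557 199.87056427] [ 0.51162804  0.66511205 -1.22914938  1.97500793  0.73572192  1.04773823
  0.47531546]
case [([532.7, 107.1, 2.4], 0.81)]
handle [([534.6, 103.8, 88.5], 0.65)]
button_grip [([535.9, 183.0, 65.4], 0.95)]
dish_center [([534.2, 104.6, 23.0], 0.92)]
ball_center []
```

View pics/w5.png

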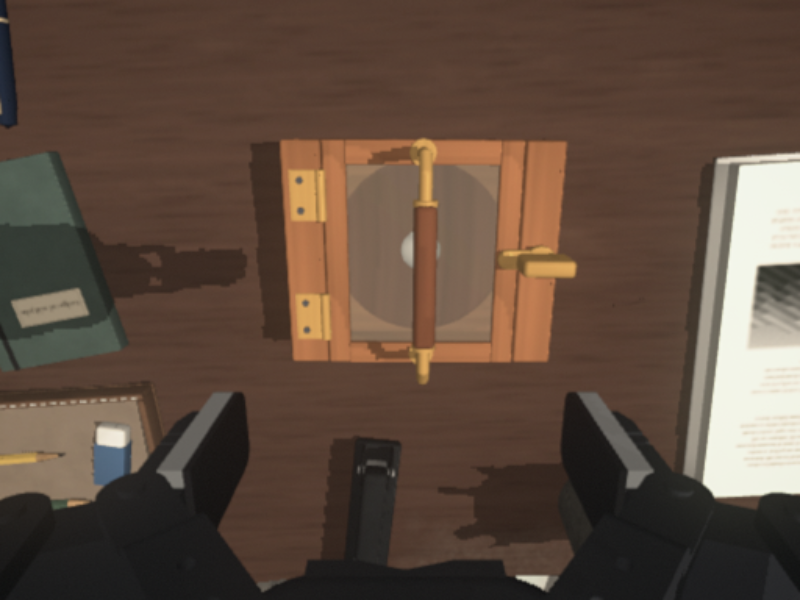

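```bash
python3 - <<'E'
from h import *
p,px,world=wrist()
w=lambda u,v,z: world((u/1.5625,v/1.5625),z)[:2]
ang=lambda d:np.degrees(np.arctan2(d[1],d[0]))
a,b=w(426,206,101),w(424.5,347,101);print("handle",(a+b)/2,ang(a-b)-90,np.linalg.norm(a-b))
C=[w(*q,46) for q in((281,140),(566,142),(549,361),(293,361))]
print("mid",np.mean(C,0),ang(C[1]-C[0]),ang(C[2]-C[3]))
a,b=w(520,266,76),w(575,266,76);print("wing",(a+b)/2,ang(b-a))
hand.grip(50)
robot.movej([0.31,0.51,-0.87,1.98,0.5,0.88,0.69])
s=robot.sense();print(s["time"],s["position"])
for P,y in(((534,105,43),88),((534,105,165),88),((534,105,165),45),((534,105,165),0)):
    print(np.round(kinematics.ik(P,down(y)),2))
E
```

```text
handle [532.74229145 105.42484188] 88.06767376781843 75.69220182556755
mid [533.95070945 105.58777377] 87.61860956344066 87.99814208339043
wing [534.23865875 175.14106076] 88.00129636814926
20.7833 [532.97454667 106.67348049 201.03351005]
[ 0.14  0.7  -0.66  2.11  0.79  0.59  0.45]
[ 0.28  0.55 -0.83  2.02  0.56  0.82  0.65]
[ 0.15  0.5  -0.63  2.02  0.43  0.75  0.04]
[ 0.01  0.46 -0.42  2.03  0.29  0.7  -0.6 ]
```

```bash
python3 - <<'E'
from h import *
P=[533.6,105.4]
robot.servo_line(P+[110],down(88))
for z in(70,55,43):
    robot.servo_line(P+[z],feed=80); s=robot.sense(); print(z,np.round(s["contact_force"],1),np.round(s["position"],1))
    if np.linalg.norm(s["contact_force"])>4: break
hand.grip(5); s=robot.sense(); print(s["time"],np.round(s["contact_force"],1),s["width"],s["grip_force"])
p,px,world=wrist(); cv2.imwrite("pics/w6.png",cv2.resize(p["pixels"][:,:,::-1],(800,600)))
E
```

```text
70 [ 0.3 -0.   0.2] [533.5 105.7  69.8]
55 [-0.2  0.1 -0.1] [533.3 105.3  54.5]
43 [-0.1 -0.2  0.2] [533.3 105.3  42.6]
23.25 [-1.2 -0.6  3.8] 10.694115155141882 58.599679470062256
```

View pics/w6.png

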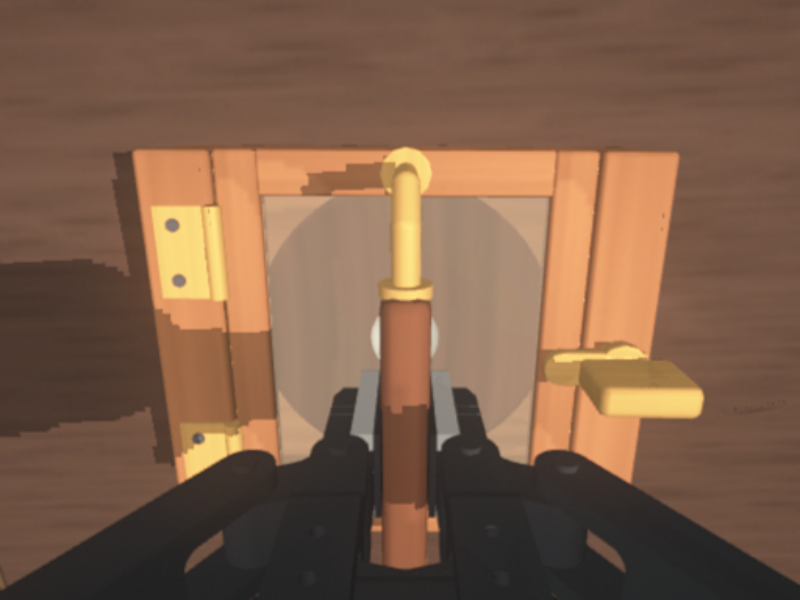

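```bash
python3 - <<'E'
from h import *
P=[533.6,105.4]
for z,f in((53,20),(100,35),(165,40)):
    robot.servo_line(P+[z],feed=f); s=robot.sense(); print(z,round(s["time"],2),np.round(s["contact_force"],1),np.round(s["wrist_torque"],2),np.round(s["position"],1),round(s["width"],1))
    if s["width"]<8: break
robot.dwell(0.6)
p,px,world=wrist(); cv2.imwrite("pics/w7.png",cv2.resize(p["pixels"][:,:,::-1],(800,600)))
E
```

```text
53 23.95 [ 0.6 -0.1 -7.5] [-0.02 -0.02  0.01] [533.5 105.3  52.9] 11.2
100 25.44 [ 0.8  0.3 -6.4] [-0.03 -0.02 -0.01] [533.5 105.4  99.8] 10.8
165 27.22 [ 0.3 -0.3 -6.2] [-0.   -0.    0.02] [533.5 105.4 164.8] 10.9
```

View pics/w7.png

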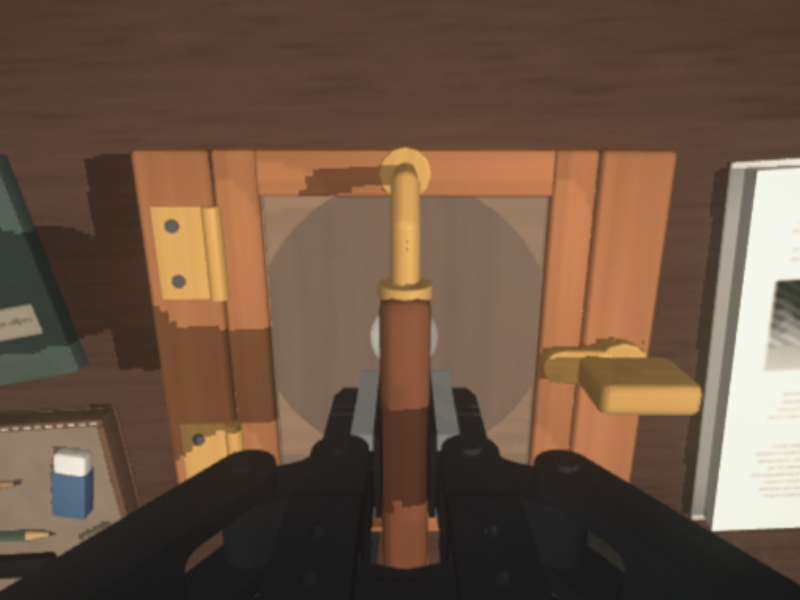

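```bash
python3 - <<'E'
from h import *
P=[533.6,105.4,165]
t=robot.sense()["time"]
for a in np.linspace(88,0,23)[1:]:
    robot.servo_line(P,down(a)); s=robot.sense()
print(round(s["time"]-t,2),s["time"],np.round(s["position"],1),np.round(s["contact_force"],1),round(s["width"],1),np.round(s["joints"],2))
robot.dwell(1)
p,px,world=wrist(); cv2.imwrite("pics/w8.png",cv2.resize(p["pixels"][:,:,::-1],(800,600)))
E
```

```text
5.5 33.3667 [533.6 105.4 165. ] [ 0.2  0.7 -5.9] 11.1 [-0.    0.46 -0.41  2.03  0.28  0.7  -0.59]
```

View pics/w8.png

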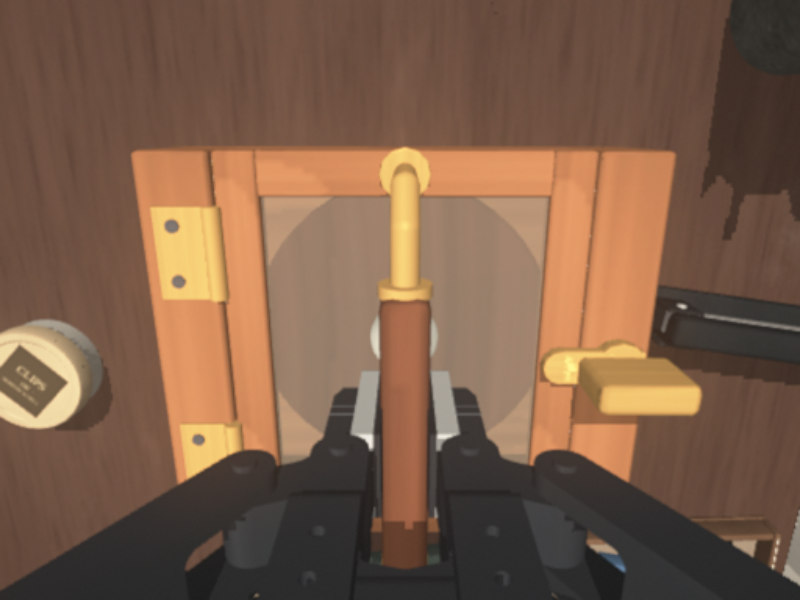

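The case is level, its turnbutton (around (640,380)) faces the far side, and the ball is still centred at (404,335). I'm handing the job in.

```bash
python3 - <<'E'
from h import *
print(robot.finish_job())
E
```

```text
the job is handed in; nothing more can be done
None
```

I handed the job in with the case held still and level about 12 cm above the desk, its locked turnbutton facing the far side and the ball centred. The hand-in call gave no verdict, so this rests on the last wrist picture and robot state.

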